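Load the laundry tablet doser, shut its lid and switch it on

TASK

Load the laundry doser: slide the three green tablets along the white tray, without picking them up, so that each drops into its own pocket and lies flat there. Then swing the clear flip-top lid fully shut over them, and last push the chrome toggle all the way over, away from the robot, to switch the doser on. Leave the canister, milk jug, reamer and measuring spoons where they are.

Things in the scene. Friction and masses are not known exactly. Their poses are not given: they have to be found in the camera images.
- doser: white tray fixed to the ledge, 220 mm (x) by 260 mm (y), flat deck 45 mm above the ledge; origin: centre of its underside; x points from its open front edge, away from the robot, to the lid hinge; z up. Far part: row of three pockets along y. Near part: bare deck where the tablets start, with a low blue rail (5 mm thick, 8 mm high) along each side at y = +-127.5 mm, x = -110 to 0 mm
- pocket0 (a point): centre of the floor of a square pocket in the tray: 50 mm by 50 mm, 18 mm deep, sides parallel to the tray's x and y, blue floor; the floor is 27 mm above the ledge, the rim 45 mm. In the tray's frame it lies at x = +48 mm, y = +72 mm
- pocket1 (a point): centre of the floor of a square pocket in the tray: 50 mm by 50 mm, 18 mm deep, sides parallel to the tray's x and y, blue floor; the floor is 27 mm above the ledge, the rim 45 mm. In the tray's frame it lies at x = +48 mm, y = 0 mm
- pocket2 (a point): centre of the floor of a square pocket in the tray: 50 mm by 50 mm, 18 mm deep, sides parallel to the tray's x and y, blue floor; the floor is 27 mm above the ledge, the rim 45 mm. In the tray's frame it lies at x = +48 mm, y = -72 mm
- tabletA_center (a point): green laundry tablet, a plain disc 42 mm in diameter and 16 mm thick, about 30 g; this point is its centre. It starts lying flat on the front part of the dosing tray's deck. All three tablets are alike; any one may go in any pocket
- tabletB_center (a point): green laundry tablet, a plain disc 42 mm in diameter and 16 mm thick, about 30 g; this point is its centre. It starts lying flat on the front part of the dosing tray's deck. All three tablets are alike; any one may go in any pocket
- tabletC_center (a point): green laundry tablet, a plain disc 42 mm in diameter and 16 mm thick, about 30 g; this point is its centre. It starts lying flat on the front part of the dosing tray's deck. All three tablets are alike; any one may go in any pocket
- lid (a joint): angle of the clear acrylic lid (panel 84 x 250 x 6 mm, blue free edge): 0 = shut, flat over the pockets, its top 53 mm above the ledge; starts open, leaning back past upright, at 1.9 to 2.15 rad. Hinge axis along the tray's y at x = +88 mm, 50 mm above the ledge. The hinge is stiff (0.06 N m): the lid stays at any angle and has to be pushed all the way down
- lid_edge (a point): middle of the lid's free edge, 84 mm from the hinge axis
- switch_plate: chrome switch plate fixed to the ledge left or right of the tray, 75 mm (x) by 115 mm (y), 14 mm high; origin at the centre of its underside, x pointing away from the robot
- toggle (a joint): angle of the chrome toggle on the switch plate: 0 = off (leaning 0.5 rad towards the plate's -x, to the robot), 1.0 rad = on (leaning 0.5 rad towards +x, away from the robot, at its stop). Starts at 0 to 0.1 rad. Pivot on the plate's centre, 20 mm above the ledge, axis along the plate's y. It stays wherever it is left (friction 0.06 N m)
- toggle_tip (a point): centre of the ball (18 mm in diameter) at the toggle's end, 50 mm from its pivot; the stem is 10 mm thick
- canister: clear acrylic canister with a white flip-top, 92 mm in diameter, 140 mm high, loose, on the other side of the tray from the switch plate; origin at the centre of its underside. Bystander
- jug: small stainless steel milk jug, 76 mm in diameter, 90 mm high, handle at its +y, loose; origin at the centre of its underside. Bystander
- reamer: wooden citrus reamer lying along its x, 140 mm long, 38 mm high, loose; origin under its middle. Bystander
- spoons: pink plastic measuring spoon set, three spoons fanned out from a ring, about 130 mm by 110 mm, 14 mm high, loose; origin under its middle. Bystander

How it is judged:
On the way, in this order (a step that is already met when the one before it is completed fails the run):
1. each pocket holds one tablet, lying flat on the pocket's floor, while the lid is still open (((horizontal distance between tabletA_center and pocket0 below 0.009 m and z of tabletA_center in the frame of pocket0 below 0.012 m and angle between the z axis of tabletA_center and the z axis of doser, either way round below 0.15 rad) or (horizontal distance between tabletB_center and pocket0 below 0.009 m and z of tabletB_center in the frame of pocket0 below 0.012 m and angle between the z axis of tabletB_center and the z axis of doser, either way round below 0.15 rad) or (horizontal distance between tabletC_center and pocket0 below 0.009 m and z of tabletC_center in the frame of pocket0 below 0.012 m and angle between the z axis of tabletC_center and the z axis of doser, either way round below 0.15 rad)) and ((horizontal distance between tabletA_center and pocket1 below 0.009 m and z of tabletA_center in the frame of pocket1 below 0.012 m and angle between the z axis of tabletA_center and the z axis of doser, either way round below 0.15 rad) or (horizontal distance between tabletB_center and pocket1 below 0.009 m and z of tabletB_center in the frame of pocket1 below 0.012 m and angle between the z axis of tabletB_center and the z axis of doser, either way round below 0.15 rad) or (horizontal distance between tabletC_center and pocket1 below 0.009 m and z of tabletC_center in the frame of pocket1 below 0.012 m and angle between the z axis of tabletC_center and the z axis of doser, either way round below 0.15 rad)) and ((horizontal distance between tabletA_center and pocket2 below 0.009 m and z of tabletA_center in the frame of pocket2 below 0.012 m and angle between the z axis of tabletA_center and the z axis of doser, either way round below 0.15 rad) or (horizontal distance between tabletB_center and pocket2 below 0.009 m and z of tabletB_center in the frame of pocket2 below 0.012 m and angle between the z axis of tabletB_center and the z axis of doser, either way round below 0.15 rad) or (horizontal distance between tabletC_center and pocket2 below 0.009 m and z of tabletC_center in the frame of pocket2 below 0.012 m and angle between the z axis of tabletC_center and the z axis of doser, either way round below 0.15 rad)) and value of joint lid above 0.3 rad), for 0.2 s.
2. the lid is shut (((horizontal distance between tabletA_center and pocket0 below 0.009 m and z of tabletA_center in the frame of pocket0 below 0.012 m and angle between the z axis of tabletA_center and the z axis of doser, either way round below 0.15 rad) or (horizontal distance between tabletB_center and pocket0 below 0.009 m and z of tabletB_center in the frame of pocket0 below 0.012 m and angle between the z axis of tabletB_center and the z axis of doser, either way round below 0.15 rad) or (horizontal distance between tabletC_center and pocket0 below 0.009 m and z of tabletC_center in the frame of pocket0 below 0.012 m and angle between the z axis of tabletC_center and the z axis of doser, either way round below 0.15 rad)) and ((horizontal distance between tabletA_center and pocket1 below 0.009 m and z of tabletA_center in the frame of pocket1 below 0.012 m and angle between the z axis of tabletA_center and the z axis of doser, either way round below 0.15 rad) or (horizontal distance between tabletB_center and pocket1 below 0.009 m and z of tabletB_center in the frame of pocket1 below 0.012 m and angle between the z axis of tabletB_center and the z axis of doser, either way round below 0.15 rad) or (horizontal distance between tabletC_center and pocket1 below 0.009 m and z of tabletC_center in the frame of pocket1 below 0.012 m and angle between the z axis of tabletC_center and the z axis of doser, either way round below 0.15 rad)) and ((horizontal distance between tabletA_center and pocket2 below 0.009 m and z of tabletA_center in the frame of pocket2 below 0.012 m and angle between the z axis of tabletA_center and the z axis of doser, either way round below 0.15 rad) or (horizontal distance between tabletB_center and pocket2 below 0.009 m and z of tabletB_center in the frame of pocket2 below 0.012 m and angle between the z axis of tabletB_center and the z axis of doser, either way round below 0.15 rad) or (horizontal distance between tabletC_center and pocket2 below 0.009 m and z of tabletC_center in the frame of pocket2 below 0.012 m and angle between the z axis of tabletC_center and the z axis of doser, either way round below 0.15 rad)) and value of joint lid below 0.06 rad), for 0.2 s.
3. the toggle is over to on (value of joint lid below 0.06 rad and value of joint toggle above 0.9 rad), for 0.2 s.
At the end, for the whole second after the job is handed in: each of the three pockets holds one tablet (its centre within 9 mm of the pocket's centre sideways and less than 12 mm above the pocket's floor, flat within 0.15 rad), the lid joint is under 0.06 rad, the toggle joint over 0.9 rad, and the bystanders are at rest (under 0.02 m/s) (all of step 3 and ((horizontal distance between tabletA_center and pocket0 below 0.009 m and z of tabletA_center in the frame of pocket0 below 0.012 m and angle between the z axis of tabletA_center and the z axis of doser, either way round below 0.15 rad) or (horizontal distance between tabletB_center and pocket0 below 0.009 m and z of tabletB_center in the frame of pocket0 below 0.012 m and angle between the z axis of tabletB_center and the z axis of doser, either way round below 0.15 rad) or (horizontal distance between tabletC_center and pocket0 below 0.009 m and z of tabletC_center in the frame of pocket0 below 0.012 m and angle between the z axis of tabletC_center and the z axis of doser, either way round below 0.15 rad)) and ((horizontal distance between tabletA_center and pocket1 below 0.009 m and z of tabletA_center in the frame of pocket1 below 0.012 m and angle between the z axis of tabletA_center and the z axis of doser, either way round below 0.15 rad) or (horizontal distance between tabletB_center and pocket1 below 0.009 m and z of tabletB_center in the frame of pocket1 below 0.012 m and angle between the z axis of tabletB_center and the z axis of doser, either way round below 0.15 rad) or (horizontal distance between tabletC_center and pocket1 below 0.009 m and z of tabletC_center in the frame of pocket1 below 0.012 m and angle between the z axis of tabletC_center and the z axis of doser, either way round below 0.15 rad)) and ((horizontal distance between tabletA_center and pocket2 below 0.009 m and z of tabletA_center in the frame of pocket2 below 0.012 m and angle between the z axis of tabletA_center and the z axis of doser, either way round below 0.15 rad) or (horizontal distance between tabletB_center and pocket2 below 0.009 m and z of tabletB_center in the frame of pocket2 below 0.012 m and angle between the z axis of tabletB_center and the z axis of doser, either way round below 0.15 rad) or (horizontal distance between tabletC_center and pocket2 below 0.009 m and z of tabletC_center in the frame of pocket2 below 0.012 m and angle between the z axis of tabletC_center and the z axis of doser, either way round below 0.15 rad)) and linear speed of each of canister, jug, reamer, spoons below 0.02 m/s); the robot touches nothing.
It fails at once if a tablet is picked up (its centre more than 25 mm above the deck) (z of any of tabletA_center, tabletB_center, tabletC_center in the frame of doser above 0.07 m).
It fails at once if the canister, jug, reamer or spoons are moved by more than 30 mm or tipped (canister and jug by more than 0.5 rad) (distance of any of canister, jug, reamer, spoons from where it was at the start of the episode above 0.03 m or angle between any of canister, jug's own z axis and vertical above 0.5 rad).
It also fails if it takes over 64 s, if anything falls off the work surface, if the arm or the gripper's body presses on something with over 40 N, if the wrist force passes 120 N, or if a joint passes its speed limit or range.

ROBOT

A 6-joint arm with a two-finger parallel gripper is mounted at the origin on the work surface. World frame = base frame: x ahead of the robot, y to its left, z up, the work surface at z = 0. Lengths are in m, angles in rad, forces in N, time in s.
With the tool pointing down it reaches from about 0.3 to 0.825 m from the base axis. Payload 5.4 kg.
Tool frame: the origin (TCP) lies midway between the tips of the shut fingers; the grasp point (between the pads) lies robot.grip_point_offset behind it (robot.grip_point_offset is the distance from the TCP to the grasp point, in m); z points along the fingers, y is the line along which they close (so a half turn about z gives the same grasp; the last joint's range is limited). The gripper opens to 92 mm and grips with 3 to 60 N. Pads are 20 mm wide; open, the fingers measure 128 mm over their backs; the gripper's body (75 mm by 189 mm) begins 69 mm behind the grasp point.
Start: joints at [0.89, 0.158, 1.597, -0, 1.386, -0.21], TCP at [0.261, 0.512, 0.215] pointing down, gripper open.
Joint ranges: [-2.91, 2.91], [-0.94, 2.29], [0.18, 2.7], [-1.29, 4.43], [0.17, 2.64], [-3, 3]. Speed limits (rad/s): [2.57, 2.57, 3.14, 3.14, 3.14, 3.14].

INTERFACE

Orientations are given as a unit quaternion [x, y, z, w].
In Python, from workcell import robot gives the robot as it stands.
- The arm moves only by the tool jog_arm, never from a script. Its argument "increments" is a list that holds one entry, the list of rows, each a list of 7 numbers: the shift along the tool's x, y, z in cm, then the turn, a rotation vector about the tool's x, y, z in degrees, then the finger opening in cm, from 0 to 9.19. A call has exactly 8 rows; each row shifts and turns the commanded pose from where the row before left it, along the tool's axes as they then stand; what a row does not reach is not made up. A row lasts 1/10 s, in which the tool goes at most 50 mm and 8.59 degrees, less where a joint would pass 70% of its speed; a pose out of reach is approached as far as the arm can. A call is refused whole if a number of a shift passes 5 or a number of a turn 8.59, either way. A call with a gripper value outside its range is refused whole. The fingers move at their own pace and stop on an object; the grip force is fixed at half the most. Time passes only in rows, so rows that do not move let the fingers close, or fill a call up. It gives the time, the measured TCP pose, the force, the opening and the grip force at its end, in the units of the state.
- robot.state(): the state, without advancing time (a new reading comes with each control period).
- robot.get_image(name): name is "side" or "top"; returns a dict with "img" (480x640x3 uint8, red, green, blue), "range_z" (480x640 float32, m along the optical axis (not along the pixel's ray), 0 where there is no reading), "fx", "fy", "cx", "cy" (pixels), "R" (3x3) and "t" (3): a world point X has camera coordinates R X + t. Camera axes: x right, y down, z forward; pixel columns grow to the right and rows downward; lengths in m; the calibration is good to about 2 mm. A picture is of the moment at which its call begins.
- robot.finish_job(): hands the job in; it is judged then, once.
The state is a dict: "clock": time; "joints": joint angles; "dq": joint speeds; "joint_torque": joint torques, N m; "position": TCP position; "tcp_rot": TCP orientation; "wrist_force": force on the tool from outside, world axes, zero at the start; "wrist_torque": the same for the moment, N m; "grip_width": finger opening in m; "grasp_force": force on a finger pad.
Only numpy, scipy, OpenCV 4.12 (cv2) and the standard library are available. Lean on these libraries where they do the work, as an engineer would, in place of code of your own. Each camera call takes 0.05 s, during which the arm holds its last target. There are 200 camera calls.

## Working session

There is one attempt and no reset: what is moved stays moved. The work goes in short steps, Python scripts to look and compute and a tool call to move; the robot and the scene stay as the last step left them, time stands still between calls to the robot, and variables do not carry over. Pictures are saved under pics/ and viewed, at most 10 in all, crops included, and the job is handed in when it is done.

Besides the shell and the picture viewer there is one more tool, called by a JSON object that holds its "fn" and its "kwargs", one argument or row to a line. jog_arm: Moves the arm, as the interface text tells. Its arguments: {"type":"object","properties":{"increments":{"type":"array"}},"required":["increments"]}

```bash
mkdir -p pics; python3 - <<'E'
from workcell import robot
import cv2,numpy as np,pickle
d={}
for n in("top","side"):
    im=robot.get_image(n); d[n]=im
    cv2.imwrite(f"pics/{n}0.png",im["img"][:,:,::-1])
pickle.dump(d,open("im0.pkl","wb"))
s=robot.state();print(s["position"],s["tcp_rot"],s["clock"],robot.grip_point_offset)
for n in d: print(n,d[n]["R"],d[n]["t"],d[n]["fx"])
E
```

```text
[0.26049681 0.51198487 0.21372213] [ 2.33223793e-01  9.72422724e-01 -7.64961623e-04 -3.51928092e-04] 0.1 0.0187
top [[ 0.00855827 -0.9999511   0.00495513]
 [-0.98701558 -0.00924219 -0.16035844]
 [ 0.16039639 -0.0035184  -0.98704641]] [0.00681759 0.60088483 0.95544367] 512.603136000643
side [[ 0.98529477 -0.17085247 -0.00191136]
 [-0.12473064 -0.71157793 -0.69144712]
 [ 0.11677536  0.68151763 -0.72242455]] [-0.60822729  0.14624243  0.81324909] 448.25081693801985
```

View pics/top0.png

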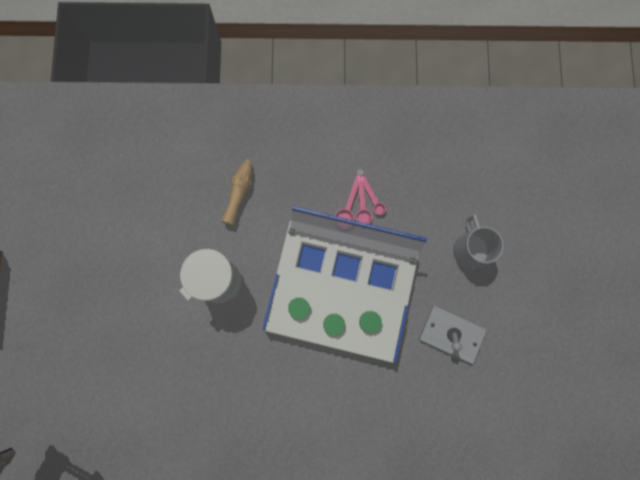

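View pics/side0.png

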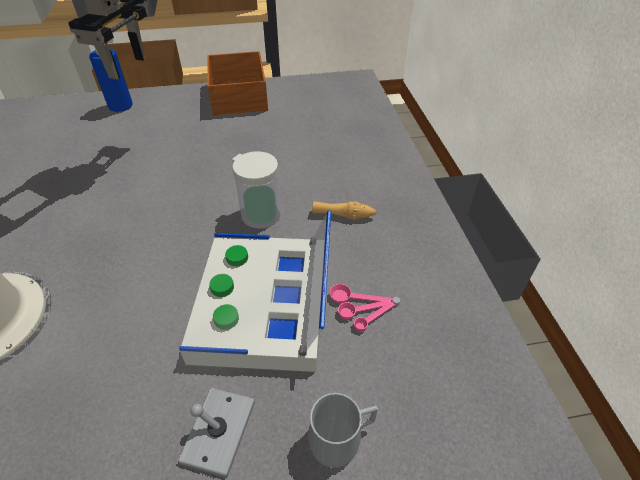

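Top view: tray centred near (345,290), turned a bit; tablets at (300,309), (334,325), (371,322); pockets at (311,258), (347,266), (383,275); lid edge (292,209)–(426,240). The toggle plate is at (453,335) on the right with the ball at (457,355), the canister is at left, and the jug is at (484,245).

```bash
cat > h.py <<'E'
import numpy as np,cv2
def cloud(d):
    v,u=np.mgrid[:480,:640]; z=d["range_z"]
    c=np.stack([(u-d["cx"])/d["fx"]*z,(v-d["cy"])/d["fy"]*z,z],-1)
    return (c-d["t"])@d["R"]
def onplane(d,uv,zp):
    r=np.array([(uv[0]-d["cx"])/d["fx"],(uv[1]-d["cy"])/d["fy"],1])@d["R"]; o=-d["R"].T@d["t"]
    return o+r*(zp-o[2])/r[2]
def greens(d,n=3):
    h=cv2.cvtColor(d["img"],cv2.COLOR_RGB2HSV)
    m=cv2.inRange(h,(50,120,40),(75,255,255))
    k,l,st,ce=cv2.connectedComponentsWithStats(m)
    return [(st[i,4],ce[i],l==i) for i in range(1,k) if st[i,4]>80]
E
python3 - <<'E'
import pickle;from h import *
D=pickle.load(open("im0.pkl","rb"))
for n in D:
    d=D[n];P=cloud(d);X,Y,Z=P[...,0],P[...,1],P[...,2]
    reg=(X>.3)&(X<.8)&(Y>-.35)&(Y<.25)&(d["range_z"]>0)
    print(n,"ledge",np.median(Z[reg&(abs(Z)<.015)]))
    m=(reg&(Z>.038)&(Z<.058)).astype(np.uint8)
    k,l,st,_=cv2.connectedComponentsWithStats(m);i=1+np.argmax(st[1:,4])
    q=P[l==i][:,:2].astype(np.float32);print("deck rect",cv2.minAreaRect(q),"z",np.median(Z[l==i]))
    for a,c,mm in greens(d):
        q=P[mm&(Z>.055)][:,:2].astype(np.float32)
        print("green",a,c,"plane",onplane(d,c,.061).round(4),"z",np.median(Z[mm]).round(4),"circ",cv2.minEnclosingCircle(q),q.mean(0))
    h=cv2.cvtColor(d["img"],cv2.COLOR_RGB2HSV);b=cv2.inRange(h,(110,120,60),(130,255,255))
    k,l,st,ce=cv2.connectedComponentsWithStats(b)
    for i in range(1,k):
        if st[i,4]>30:
            q=P[l==i];print("blue",st[i],ce[i].round(1),np.median(q,0).round(4),"min",q.min(0).round(3),"max",q.max(0).round(3))
d=D["top"];cv2.imwrite("pics/crop.png",cv2.resize(d["img"][200:370,255:495,::-1],None,fx=3.3,fy=3.3,interpolation=cv2.INTER_CUBIC))
E
```

```text
top ledge 0.0009979956465830178
deck rect ((0.5023328065872192, -0.049086183309555054), (0.26053160429000854, 0.21814334392547607), 76.54303741455078) z 0.04599310764480308
blue [300 246  24  25 434] [311.1 258.2] [0.5657 0.0091 0.0283] min [ 0.44  -0.015  0.024] max [0.59  0.031 1.039]
blue [334 255  25  25 441] [346.3 266.8] [ 0.5485 -0.0605  0.0283] min [ 0.44  -0.084  0.022] max [0.573 0.016 1.039]
blue [370 264  25  24 447] [381.8 275.4] [ 0.5328 -0.1315  0.0284] min [ 0.44  -0.156  0.023] max [0.555 0.016 1.039]
blue [263 289  11  40  42] [268.  309.3] [0.4631 0.0905 0.0531] min [0.428 0.081 0.051] max [0.502 0.099 0.058]
blue [394 307  13  55  96] [400.  335.5] [ 0.4147 -0.1602  0.0536] min [ 0.369 -0.173  0.048] max [ 0.47  -0.148  0.058]
side ledge 0.00017398606305483734
deck rect ((0.5027538537979126, -0.0505557656288147), (0.26451146602630615, 0.22083421051502228), 76.59383392333984) z 0.045110180356133234
green 370 [236.25945946 255.25945946] plane [0.467  0.0232 0.061 ] z 0.0606 circ ((0.4969797134399414, -0.25155967473983765), 0.30371737480163574) [0.46686074 0.02520071
[... 481 characters left out ...]
211  10 118 248] [323.8 274. ] [ 0.6111 -0.1023  0.128 ] min [ 0.585 -0.201 -0.   ] max [0.644 0.04  0.132]
blue [214 233  55   6 223] [241.2 235.4] [0.4777 0.0841 0.0516] min [ 0.425  0.069 -0.   ] max [0.531 0.146 0.056]
blue [279 257  25  15 332] [290.9 263.7] [0.5674 0.0135 0.0274] min [ 0.523 -0.554  0.025] max [0.593 0.036 0.687]
blue [273 287  26  16 361] [285.9 294.9] [ 0.5485 -0.0589  0.0275] min [ 0.523 -0.554  0.024] max [ 0.572 -0.036  0.687]
blue [268 319  30  20 527] [282.4 328.5] [ 0.534  -0.129   0.0276] min [ 0.508 -0.554  0.024] max [ 0.561 -0.106  0.687]
blue [179 346  69   8 291] [213.9 349.7] [ 0.4235 -0.1652  0.0521] min [ 0.367 -0.554  0.045] max [ 0.523 -0.149  0.687]
```

View pics/crop.png

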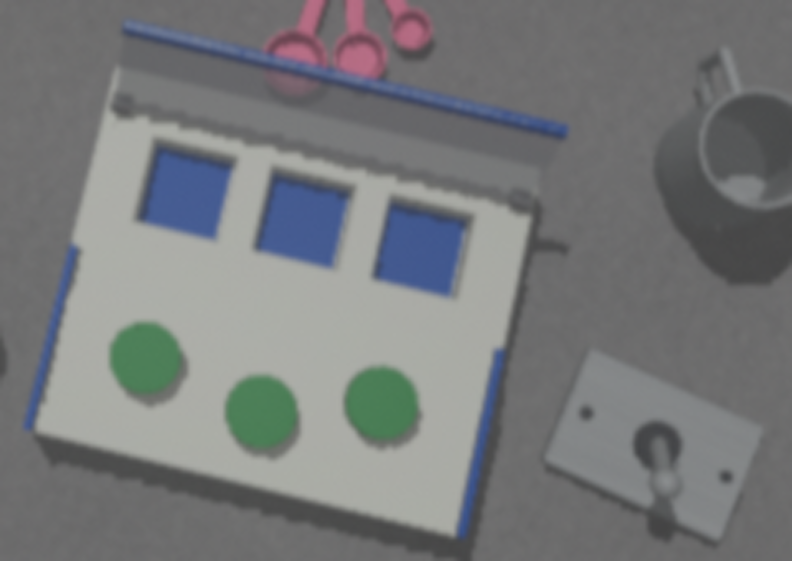

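Crop confirms: tablets at full-image (299,308.5), (334.4,325), (370.5,322.4), lid leaning back and open, plate centre (454,335), toggle ball (457,346) leaning towards the robot.

```bash
cat >> h.py <<'E'
C=np.array([.5025,-.050]);yaw=np.radians(-13.3)
U=np.array([np.cos(yaw),np.sin(yaw)]);V=np.array([-U[1],U[0]])
def tray(p): return np.round(1000*np.array([(p[:2]-C)@U,(p[:2]-C)@V]),1)
def world(x,y): return C+U*x/1000+V*y/1000
def report():
    from workcell import robot
    from scipy.spatial.transform import Rotation as R
    s=robot.state();M=R.from_quat(s["tcp_rot"]).as_matrix()
    print("t",round(s["clock"],2),"tcp",s["position"].round(4) if hasattr(s["position"],"round") else s["position"],"tray",tray(np.array(s["position"])),"toolx yaw",np.degrees(np.arctan2(M[1,0],M[0,0])).round(2),"zaxis",M[:,2].round(3),"F",np.round(s["wrist_force"],1),"w",round(s["grip_width"],4),"q6",round(s["joints"][5],2))
E
python3 - <<'E'
import pickle;from h import *
D=pickle.load(open("im0.pkl","rb"));d=D["top"]
for uv in((299.2,308.5),(334.4,325.2),(370.5,322.4)): p=onplane(d,uv,.061);print("top",p.round(4),tray(p))
d2=D["side"]
for a,c,m in greens(d2): p=onplane(d2,c,.058);print("side",tray(p))
for uv in((311.1,258.2),(346.3,266.8),(381.8,275.4)): print("pocket",tray(onplane(d,uv,.027)))
pc=onplane(d,(453.8,335),.014);b=onplane(d,(456.8,346),.066)
cs=[onplane(d,(u/3.3+255,v/3.3+200),.014) for u,v in((595,350),(762,430),(720,542),(546,460))]
print("plate",pc,"tip",b,"corners",np.round(cs,4),"tray",tray(pc))
print("side tip",onplane(d2,(197,410),.064))
for n,uv in(("jug",(484,245)),("can",(206,276))): print(n,onplane(d,uv,.09 if n=="jug" else .14))
report()
print([ (1000*(world(-100,-7)-np.array([.2605,.512])))])
E
```

```text
top [0.4653 0.0309 0.061 ] [-54.8  70.1]
top [ 0.4347 -0.0358  0.061 ] [-69.2  -1.7]
top [ 0.4405 -0.1038  0.061 ] [-47.9 -66.6]
side [-52.2  65.7]
side [-65.9  -5.8]
side [-47.3 -66.5]
pocket [47.8 71.8]
pocket [47.8 -0.1]
pocket [ 48.  -72.2]
plate [ 0.41745148 -0.27345166  0.014     ] tip [ 0.39847203 -0.2636464   0.066     ] corners [[ 0.4737 -0.2387  0.014 ]
 [ 0.4271 -0.3372  0.014 ]
 [ 0.3616 -0.3093  0.014 ]
 [ 0.4084 -0.2075  0.014 ]] tray [ -31.4 -237. ]
side tip [ 0.39879018 -0.26480063  0.064     ]
jug [ 0.58564462 -0.31482538  0.09      ]
can [0.51836965 0.19388148 0.14      ]
t 0.1 tcp [0.2605 0.512  0.2137] tray [-364.8  491.2] toolx yaw 153.03 zaxis [-0.001 -0.001 -1.   ] F [ 0.3  0.5 -0.2] w 0.0921 q6 -0.21
[array([ 143.07176456, -545.80727839])]
```

{"fn": "jog_arm", "kwargs": {
  "increments": [
    [[-2.7,-3.1,0.3,0,0,0,3],[-2.7,-3.1,0.3,0,0,0,3],[-2.7,-3.1,0.3,0,0,0,3],[-2.7,-3.1,0.3,0,0,0,3],[-2.7,-3.1,0.3,0,0,0,3],[-2.7,-3.1,0.3,0,0,0,3],[-2.7,-3.1,0.3,0,0,0,3],[-2.7,-3.1,0.3,0,0,0,3]]
  ]
}}

```text
clock: 0.9
position: [0.3406, 0.1919, 0.1902]
tcp_rot: [0.233, 0.972, -0.0, -0.0]
wrist_force: [0.1, -0.6, 1.3]
grip_width: 0.0308
grasp_force: 0.0
```

{"fn": "jog_arm", "kwargs": {
  "increments": [
    [[-3,-3.46,0.6,0,0,0,3],[-3,-3.46,0.6,0,0,0,3],[-3,-3.46,0.6,0,0,0,3],[-3,-3.46,0.6,0,0,0,3],[-3,-3.46,0.6,0,0,0,3],[0,0,0,0,0,-6.85,3],[0,0,0,0,0,-6.85,3],[0,0,0,0,0,0,3]]
  ]
}}

```text
clock: 1.7
position: [0.3957, -0.0291, 0.1602]
tcp_rot: [0.116, 0.993, 0.0, -0.0]
wrist_force: [-0.3, -0.0, 0.2]
grip_width: 0.0298
grasp_force: 0.0
```

```bash
python3 -c "
from h import *
report()"
```

```text
t 1.7 tcp [ 0.3957 -0.0291  0.1602] tray [-108.7   -4.2] toolx yaw 166.68 zaxis [-0.001  0.    -1.   ] F [-0.3 -0.   0.2] w 0.0298 q6 -1.72
```

{"fn": "jog_arm", "kwargs": {
  "increments": [
    [[0,0,3,0,0,0,3],[0,0,3,0,0,0,3],[0,0,3,0,0,0,3],[0,0,1.5,0,0,0,3],[0,0,0.4,0,0,0,3],[0,0,0,0,0,0,3],[-0.5,0,0,0,0,0,3],[-0.5,0,0,0,0,0,3]]
  ]
}}

```text
clock: 2.5
position: [0.4072, -0.0315, 0.0528]
tcp_rot: [0.116, 0.993, -0.0, 0.001]
wrist_force: [-0.4, -0.5, 0.0]
grip_width: 0.0301
grasp_force: 0.0
```

{"fn": "jog_arm", "kwargs": {
  "increments": [
    [[-0.6,0.05,0,0,0,0,3],[-0.6,0.05,0,0,0,0,3],[-0.6,0.05,0,0,0,0,3],[-0.6,0.05,0,0,0,0,3],[-0.6,0.05,0,0,0,0,3],[-0.6,0.05,0,0,0,0,3],[-0.6,0.05,0,0,0,0,3],[-0.6,0.05,0,0,0,0,3]]
  ]
}}

```text
clock: 3.3
position: [0.4539, -0.0383, 0.0516]
tcp_rot: [0.116, 0.993, 0.0, -0.0]
wrist_force: [-1.0, 0.2, 0.7]
grip_width: 0.0299
grasp_force: 0.2
```

```bash
cat >> h.py <<'E'
def see():
    from workcell import robot
    d=robot.get_image("side"); P=cloud(d)
    for a,c,m in greens(d): print("g",a,tray(onplane(d,c,.058)),np.median(P[m][:,2]).round(4))
    return d
E
python3 -c "
from h import *
report();d=see();cv2.imwrite('pics/s1.png',cv2.resize(d['img'][200:400,150:400,::-1],None,fx=3,fy=3))"
```

```text
t 3.3 tcp [ 0.4539 -0.0383  0.0516] tray [-50.    0.2] toolx yaw 166.73 zaxis [-0.  0. -1.] F [-1.   0.2  0.7] w 0.0299 q6 -1.69
g 135 [-41.   67.9] 0.0606
g 423 [-24.6  -4.9] 0.0606
g 358 [-46.4 -66.5] 0.061
```

View pics/s1.png

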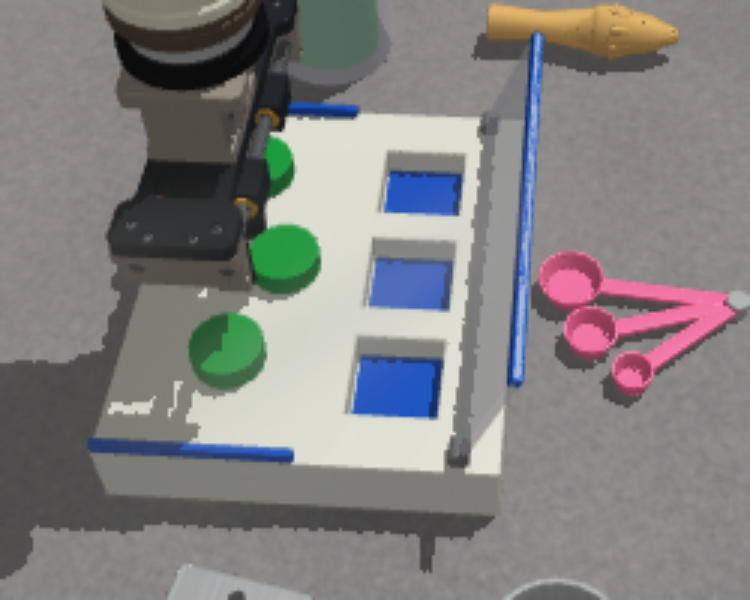

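The middle tablet is nested between the finger edges at tray x of about -25. I'll keep pushing.

{"fn": "jog_arm", "kwargs": {
  "increments": [
    [[-0.6,0,0,0,0,0,3],[-0.6,0,0,0,0,0,3],[-0.6,0,0,0,0,0,3],[-0.6,0,0,0,0,0,3],[-0.6,0,0,0,0,0,3],[-0.6,0,0,0,0,0,3],[-0.6,0,0,0,0,0,3],[-0.6,0,0,0,0,0,3]]
  ]
}}

```text
clock: 4.15
position: [0.5006, -0.0494, 0.0516]
tcp_rot: [0.116, 0.993, -0.0, -0.0]
wrist_force: [-0.5, 0.2, 0.1]
grip_width: 0.0304
grasp_force: 0.2
```

{"fn": "jog_arm", "kwargs": {
  "increments": [
    [[-0.4,0,0,0,0,0,3],[-0.4,0,0,0,0,0,3],[-0.4,0,0,0,0,0,3],[-0.4,0,0,0,0,0,3],[-0.4,0,0,0,0,0,3],[-0.4,0,0,0,0,0,3],[0,0,0,0,0,0,3],[0,0,0,0,0,0,3]]
  ]
}}

```text
clock: 4.95
position: [0.5234, -0.0547, 0.0515]
tcp_rot: [0.116, 0.993, 0.0, -0.0]
wrist_force: [0.1, 0.4, -1.0]
grip_width: 0.0299
grasp_force: 0.1
```

```bash
python3 -c "
from h import *
report();d=see();cv2.imwrite('pics/s2.png',cv2.resize(d['img'][200:400,150:400,::-1],None,fx=3,fy=3))"
```

```text
t 4.95 tcp [ 0.5234 -0.0547  0.0515] tray [21.5  0.2] toolx yaw 166.73 zaxis [-0.  0. -1.] F [ 0.1  0.4 -1. ] w 0.0299 q6 -1.67
g 329 [-54.5  66.2] 0.0607
g 257 [50.6 -7.6] 0.0508
g 165 [-54.  -60.6] 0.0611
```

View pics/s2.png

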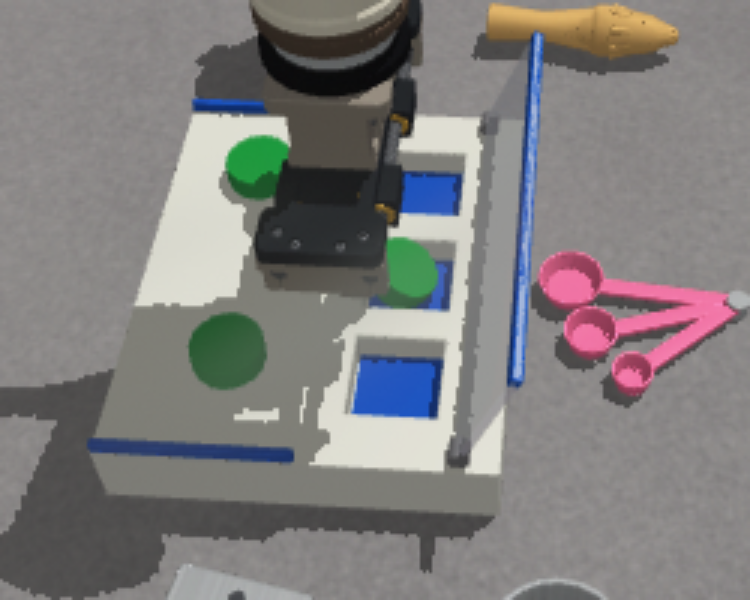

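The middle tablet has tipped into pocket 1, with its rear still on the near rim. A few more mm are needed.

{"fn": "jog_arm", "kwargs": {
  "increments": [
    [[-0.2,0,0,0,0,0,3],[-0.2,0,0,0,0,0,3],[-0.2,0,0,0,0,0,3],[-0.2,0,0,0,0,0,3],[-0.1,0,0,0,0,0,3],[0,0,0,0,0,0,3],[0,0,0,0,0,0,3],[0,0,0,0,0,0,3]]
  ]
}}

```text
clock: 5.8
position: [0.5322, -0.0568, 0.0516]
tcp_rot: [0.116, 0.993, 0.0, -0.0]
wrist_force: [0.3, 0.1, -0.3]
grip_width: 0.0302
grasp_force: 0.0
```

```bash
python3 -c "
from h import *
report();d=see()"
```

```text
t 5.8 tcp [ 0.5322 -0.0568  0.0516] tray [30.4  0.2] toolx yaw 166.73 zaxis [-0.  0. -1.] F [ 0.3  0.1 -0.3] w 0.0302 q6 -1.67
g 372 [-52.3  65.6] 0.0606
g 171 [ 56.7 -14.2] 0.0429
g 158 [-54.3 -60.4] 0.0611
```

{"fn": "jog_arm", "kwargs": {
  "increments": [
    [[0,0,-4,0,0,0,3],[4.08,2.33,0,0,0,0,3],[4.08,2.33,0,0,0,0,3],[4.08,2.33,0,0,0,0,3],[0,0,2,0,0,0,3],[0,0,2,0,0,0,3],[0,0,0,0,0,0,3],[-0.5,0,0,0,0,0,3]]
  ]
}}

```text
clock: 6.65
position: [0.4337, 0.0383, 0.0517]
tcp_rot: [0.116, 0.993, 0.0, -0.001]
wrist_force: [0.5, 0.1, -0.6]
grip_width: 0.0299
grasp_force: 0.0
```

{"fn": "jog_arm", "kwargs": {
  "increments": [
    [[-0.6,0.03,0,0,0,0,3],[-0.6,0.03,0,0,0,0,3],[-0.6,0.03,0,0,0,0,3],[-0.6,0.03,0,0,0,0,3],[-0.6,0.03,0,0,0,0,3],[-0.6,0.03,0,0,0,0,3],[-0.6,0,0,0,0,0,3],[-0.6,0,0,0,0,0,3]]
  ]
}}

```text
clock: 7.45
position: [0.4816, 0.0288, 0.0515]
tcp_rot: [0.116, 0.993, 0.0, -0.0]
wrist_force: [-0.1, -0.2, 0.6]
grip_width: 0.0298
grasp_force: 0.2
```

```bash
python3 -c "
from h import *
report();d=see()"
```

```text
t 7.45 tcp [0.4816 0.0288 0.0515] tray [-38.5  71.9] toolx yaw 166.73 zaxis [-0.  0. -1.] F [-0.1 -0.2  0.6] w 0.0298 q6 -1.53
g 359 [-12.4  65.7] 0.0605
g 309 [ 49.1 -13.7] 0.0429
g 374 [-47.1 -66.9] 0.061
```

{"fn": "jog_arm", "kwargs": {
  "increments": [
    [[-0.6,0,0,0,0,0,3],[-0.6,0,0,0,0,0,3],[-0.6,0,0,0,0,0,3],[-0.6,0,0,0,0,0,3],[-0.6,0,0,0,0,0,3],[-0.6,0,0,0,0,0,3],[-0.6,0,0,0,0,0,3],[-0.6,0,0,0,0,0,3]]
  ]
}}

```text
clock: 8.3
position: [0.5284, 0.0177, 0.0516]
tcp_rot: [0.116, 0.993, -0.0, 0.0]
wrist_force: [-0.7, 0.2, 0.6]
grip_width: 0.0303
grasp_force: 0.1
```

{"fn": "jog_arm", "kwargs": {
  "increments": [
    [[-0.3,0,0,0,0,0,3],[-0.3,0,0,0,0,0,3],[-0.3,0,0,0,0,0,3],[-0.3,0,0,0,0,0,3],[-0.3,0,0,0,0,0,3],[-0.3,0,0,0,0,0,3],[-0.3,0,0,0,0,0,3],[0,0,0,0,0,0,3]]
  ]
}}

```text
clock: 9.1
position: [0.5482, 0.0131, 0.0515]
tcp_rot: [0.116, 0.993, 0.0, -0.0]
wrist_force: [-1.9, -0.1, 0.8]
grip_width: 0.03
grasp_force: 0.8
```

```bash
python3 -c "
from h import *
report();d=see()"
```

```text
t 9.1 tcp [0.5482 0.0131 0.0515] tray [29.9 71.9] toolx yaw 166.73 zaxis [-0.001  0.    -1.   ] F [-1.9 -0.1  0.8] w 0.03 q6 -1.54
g 264 [58.6 58.7] 0.0513
g 318 [ 49.3 -13.9] 0.0429
g 134 [-55.3 -59.7] 0.061
```

{"fn": "jog_arm", "kwargs": {
  "increments": [
    [[-0.15,0,0,0,0,0,3],[-0.15,0,0,0,0,0,3],[-0.1,0,0,0,0,0,3],[0,0,0,0,0,0,3],[0,0,0,0,0,0,3],[0,0,0,0,0,0,3],[0,0,0,0,0,0,3],[0,0,0,0,0,0,3]]
  ]
}}

```text
clock: 9.95
position: [0.5498, 0.0131, 0.0508]
tcp_rot: [0.115, 0.993, 0.001, -0.003]
wrist_force: [-7.7, 3.2, 4.3]
grip_width: 0.0301
grasp_force: 3.7
```

```bash
python3 -c "
from h import *
report();d=see()"
```

```text
t 9.95 tcp [0.5498 0.0131 0.0508] tray [31.5 72.3] toolx yaw 166.74 zaxis [-0.006  0.002 -1.   ] F [-7.7  3.2  4.3] w 0.0301 q6 -1.54
g 244 [59.8 58.3] 0.0504
g 318 [ 49.3 -13.9] 0.043
g 127 [-55.5 -59.5] 0.061
```

{"fn": "jog_arm", "kwargs": {
  "increments": [
    [[0.3,0,0,0,0,0,3],[0.3,0,0,0,0,0,3],[0.3,0,-2,0,0,0,3],[0,0,-2,0,0,0,3],[4,0,-1,0,0,0,0],[3,0,0,0,0,0,0],[0,0,0,0,0,0,0],[0,0,0,0,0,0,0]]
  ]
}}

```text
clock: 10.8
position: [0.4761, 0.03, 0.1021]
tcp_rot: [0.116, 0.993, -0.0, 0.001]
wrist_force: [2.0, -0.5, 0.7]
grip_width: 0.001
grasp_force: 0.0
```

```bash
python3 -c "
from h import *
report();d=see();P=cloud(d)
for a,c,m in greens(d):
  q=P[m]; q=q[(q[:,2]>.03)&(q[:,2]<.08)]
  if tray(q.mean(0))[0]>20:
    t=np.array([tray(p) for p in q]);A=np.c_[t,np.ones(len(t))]
    top=np.linalg.lstsq(A,q[:,2]*1000,rcond=None)[0];print(t.min(0),t.max(0),q[:,2].min(),q[:,2].max(),top)
cv2.imwrite('pics/s3.png',cv2.resize(d['img'][220:360,200:350,::-1],None,fx=4,fy=4))"
```

```text
t 10.8 tcp [0.4761 0.03   0.1021] tray [-44.1  71.8] toolx yaw 166.72 zaxis [ 0.003 -0.001 -1.   ] F [ 2.  -0.5  0.7] w 0.001 q6 -1.53
g 319 [47.  53.6] 0.0428
g 185 [ 51.2 -10.7] 0.043
g 375 [-47.2 -66.7] 0.061
[24.7 49.3] [64.  89.5] 0.031197205244280803 0.04596958460665712 [-1.56007889e-02  5.32731512e-02  3.95365487e+01]
[ 28.4 -22. ] [66.4 17.3] 0.040339366605705064 0.04552703928723017 [ 9.77135451e-03 -1.28930864e-02  4.24832931e+01]
```

View pics/s3.png

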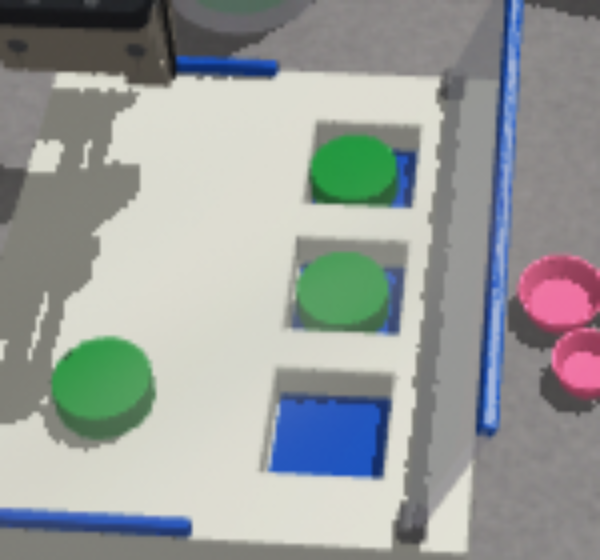

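Both tablets now lie flat in pockets 0 and 1: the second dropped once the finger let go. Next is the last tablet.

{"fn": "jog_arm", "kwargs": {
  "increments": [
    [[1.47,-4.6,0,0,0,0,3],[1.47,-4.6,0,0,0,0,3],[1.47,-4.6,0,0,0,0,3],[0,0,2.5,0,0,0,3],[0,0,2.5,0,0,0,3],[0,0,0,0,0,0,3],[-0.5,0,0,0,0,0,3],[-0.5,0,0,0,0,0,3]]
  ]
}}

```text
clock: 11.65
position: [0.4124, -0.0969, 0.053]
tcp_rot: [0.115, 0.993, -0.001, 0.001]
wrist_force: [0.3, -0.7, -0.2]
grip_width: 0.0298
grasp_force: 0.0
```

{"fn": "jog_arm", "kwargs": {
  "increments": [
    [[-0.6,0,0,0,0,0,3],[-0.6,0,0,0,0,0,3],[-0.6,-0.1,0,0,0,0,3],[-0.6,-0.1,0,0,0,0,3],[-0.6,-0.1,0,0,0,0,3],[-0.6,-0.1,0,0,0,0,3],[-0.6,-0.1,0,0,0,0,3],[-0.6,-0.1,0,0,0,0,3]]
  ]
}}

```text
clock: 12.45
position: [0.4562, -0.1133, 0.0516]
tcp_rot: [0.116, 0.993, 0.0, -0.0]
wrist_force: [0.3, -0.7, 0.1]
grip_width: 0.03
grasp_force: 0.2
```

```bash
python3 -c "
from h import *
report();d=see()"
```

```text
t 12.45 tcp [ 0.4562 -0.1133  0.0516] tray [-30.5 -72.2] toolx yaw 166.72 zaxis [-0.  0. -1.] F [ 0.3 -0.7  0.1] w 0.03 q6 -1.84
g 321 [47.1 53.5] 0.0428
g 310 [ 49.2 -13.7] 0.0428
g 456 [ -4.4 -77. ] 0.0607
```

{"fn": "jog_arm", "kwargs": {
  "increments": [
    [[-0.6,0,0,0,0,0,3],[-0.6,0,0,0,0,0,3],[-0.6,0,0,0,0,0,3],[-0.6,0,0,0,0,0,3],[-0.6,0,0,0,0,0,3],[-0.6,0,0,0,0,0,3],[-0.6,0,0,0,0,0,3],[-0.6,0,0,0,0,0,3]]
  ]
}}

```text
clock: 13.3
position: [0.503, -0.1242, 0.0516]
tcp_rot: [0.116, 0.993, 0.0, -0.0]
wrist_force: [-0.1, 0.5, 0.2]
grip_width: 0.0297
grasp_force: 0.1
```

{"fn": "jog_arm", "kwargs": {
  "increments": [
    [[-0.2,0,0,0,0,0,3],[-0.2,0,0,0,0,0,3],[-0.2,0,0,0,0,0,3],[-0.2,0,0,0,0,0,3],[-0.2,0,0,0,0,0,3],[-0.2,0,0,0,0,0,3],[0,0,0,0,0,0,3],[0,0,0,0,0,0,3]]
  ]
}}

```text
clock: 14.1
position: [0.5141, -0.1268, 0.0515]
tcp_rot: [0.116, 0.993, 0.0, -0.0]
wrist_force: [-0.9, -0.1, 0.4]
grip_width: 0.0297
grasp_force: 0.2
```

```bash
python3 -c "
from h import *
report();d=see()"
```

```text
t 14.1 tcp [ 0.5141 -0.1268  0.0515] tray [ 29.  -72.1] toolx yaw 166.73 zaxis [-0.  0. -1.] F [-0.9 -0.1  0.4] w 0.0297 q6 -1.81
g 177 [55.1 55. ] 0.0428
g 209 [ 54.9 -12.6] 0.0429
g 388 [ 58.3 -81.8] 0.0519
```

{"fn": "jog_arm", "kwargs": {
  "increments": [
    [[-0.15,0,0,0,0,0,3],[-0.1,0,0,0,0,0,3],[0,0,0,0,0,0,3],[0.3,0,0,0,0,0,3],[0.3,0,0,0,0,0,3],[0.4,0,-1,0,0,0,3],[0,0,-3,0,0,0,0],[0,0,-3,0,0,0,0]]
  ]
}}

```text
clock: 14.95
position: [0.5064, -0.1248, 0.1227]
tcp_rot: [0.116, 0.993, 0.0, -0.0]
wrist_force: [0.4, -0.2, 0.6]
grip_width: 0.0158
grasp_force: 0.0
```

```bash
python3 -c "
from h import *
report();d=see()"
```

```text
t 14.95 tcp [ 0.5064 -0.1248  0.1227] tray [ 21.  -71.9] toolx yaw 166.73 zaxis [-0.  0. -1.] F [ 0.4 -0.2  0.6] w 0.0158 q6 -1.81
g 321 [47.1 53.5] 0.0427
g 318 [ 49.3 -13.9] 0.043
g 465 [ 48.4 -86.7] 0.0427
```

All three are flat in their pockets (tops at 43 mm). Now over and behind the lid.

{"fn": "jog_arm", "kwargs": {
  "increments": [
    [[0,0,-4,0,0,0,0],[0,0,-2,0,0,0,0],[-3.6,1.8,0,0,0,0,0],[-3.6,1.8,0,0,0,0,0],[-3.6,1.8,0,0,0,0,0],[-3.6,1.8,0,0,0,0,0],[0,0,0,0,0,0,0],[0,0,3,0,0,0,0]]
  ]
}}

```text
clock: 15.8
position: [0.6673, -0.0887, 0.1564]
tcp_rot: [0.115, 0.993, -0.001, 0.005]
wrist_force: [0.1, 0.2, -0.0]
grip_width: 0.0006
grasp_force: 0.0
```

```bash
python3 -c "
from h import *
from workcell import robot
report();d=robot.get_image('side');cv2.imwrite('pics/s4.png',cv2.resize(d['img'][130:380,180:430,::-1],None,fx=2.4,fy=2.4))"
```

```text
t 15.8 tcp [ 0.6673 -0.0887  0.1564] tray [169.3   0.2] toolx yaw 166.79 zaxis [ 0.009 -0.003 -1.   ] F [ 0.1  0.2 -0. ] w 0.0006 q6 -1.65
```

View pics/s4.png

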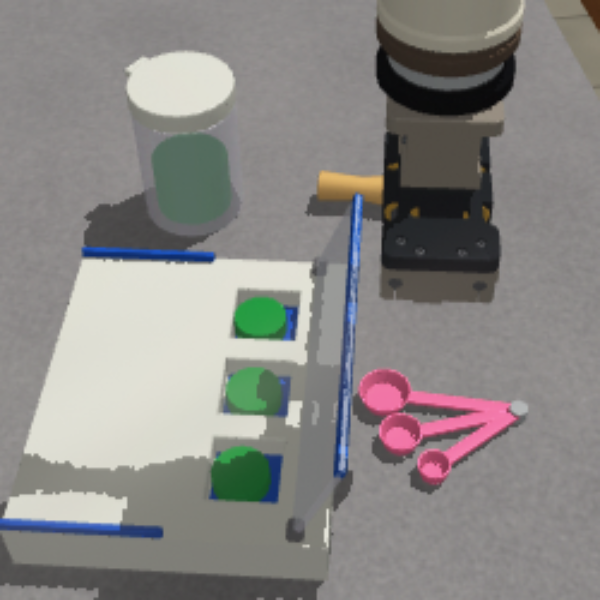

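The gripper is behind the open lid, with the lid edge at about (350,330) in the crop and all tablets seated. Swinging it shut.

{"fn": "jog_arm", "kwargs": {
  "increments": [
    [[0,0,3,0,0,0,0],[0,0,2.5,0,0,0,0],[1,0,0,0,0,0,0],[1,0,0,0,0,0,0],[1,0,0,0,0,0,0],[1,0,0,0,0,0,0],[1,0,0,0,0,0,0],[1,0,0,0,0,0,0]]
  ]
}}

```text
clock: 16.65
position: [0.6048, -0.0747, 0.0981]
tcp_rot: [0.116, 0.993, -0.0, 0.001]
wrist_force: [0.2, 0.1, 1.1]
grip_width: 0.0003
grasp_force: 0.5
```

{"fn": "jog_arm", "kwargs": {
  "increments": [
    [[0.7,0,0,0,0,0,0],[0.7,0,0,0,0,0,0],[0.7,0,0,0,0,0,0],[0.7,0,0,0,0,0,0],[0.7,0,0,0,0,0,0],[0.7,0,0,0,0,0,0],[0.7,0,0,0,0,0,0],[0.7,0,0,0,0,0,0]]
  ]
}}

```text
clock: 17.45
position: [0.55, -0.0613, 0.0965]
tcp_rot: [0.116, 0.993, 0.0, -0.0]
wrist_force: [0.8, -1.0, 0.2]
grip_width: 0.0005
grasp_force: 0.3
```

```bash
python3 -c "
from h import *
report()"
```

```text
t 17.45 tcp [ 0.55   -0.0613  0.0965] tray [48.8 -0.1] toolx yaw 166.73 zaxis [-0.  0. -1.] F [ 0.8 -1.   0.2] w 0.0005 q6 -1.67
```

{"fn": "jog_arm", "kwargs": {
  "increments": [
    [[0.4,0,0.5,0,0,0,0],[0.4,0,0.7,0,0,0,0],[0.3,0,0.7,0,0,0,0],[0.3,0,0.7,0,0,0,0],[0.2,0,0.7,0,0,0,0],[0,0,0.6,0,0,0,0],[0,0,0.4,0,0,0,0],[0,0,0.2,0,0,0,0]]
  ]
}}

```text
clock: 18.25
position: [0.5347, -0.0577, 0.0531]
tcp_rot: [0.115, 0.993, 0.0, -0.001]
wrist_force: [-12.9, 3.2, 27.8]
grip_width: 0.0005
grasp_force: 13.7
```

```bash
python3 -c "
from h import *
report()"
```

```text
t 18.25 tcp [ 0.5347 -0.0577  0.0531] tray [33.1 -0.1] toolx yaw 166.74 zaxis [-0.003  0.001 -1.   ] F [-12.9   3.2  27.8] w 0.0005 q6 -1.67
```

Lid hard down at z = 53 mm. I'll lift and go to the toggle.

{"fn": "jog_arm", "kwargs": {
  "increments": [
    [[0,0,-2,0,0,0,0],[0,0,-4,0,0,0,0],[0,0,-3,0,0,0,0],[1.97,-3.75,0,0,0,0,0],[1.97,-3.75,0,0,0,0,0],[1.97,-3.75,0,0,0,0,0],[1.97,-3.75,0,0,0,0,0],[1.97,-3.75,0,0,0,0,0]]
  ]
}}

```text
clock: 19.05
position: [0.3952, -0.2188, 0.1416]
tcp_rot: [0.115, 0.993, -0.0, 0.0]
wrist_force: [0.5, -0.6, 0.6]
grip_width: 0.0005
grasp_force: 0.0
```

{"fn": "jog_arm", "kwargs": {
  "increments": [
    [[1.97,-3.75,0,0,0,0,0],[0,0,0,0,0,5.85,0],[0,0,0,0,0,5.85,0],[0,0,0,0,0,0,0],[0,0,0,0,0,0,0],[0,0,0,0,0,0,0],[0,0,0,0,0,0,0],[0,0,0,0,0,0,0]]
  ]
}}

```text
clock: 19.85
position: [0.3685, -0.2495, 0.1416]
tcp_rot: [0.216, 0.976, -0.0, -0.0]
wrist_force: [0.7, 0.1, -0.8]
grip_width: 0.0005
grasp_force: 0.0
```

```bash
python3 -c "
from h import *
from workcell import robot
report();s=robot.state()
r=np.array(s['position'][:2])-[.4177,-.2732];a=np.radians(-25);print('plate frame',r@[np.cos(a),np.sin(a)],r@[-np.sin(a),np.cos(a)])
d=robot.get_image('side');P=cloud(d);cv2.imwrite('pics/s5.png',cv2.resize(d['img'][210:480,140:400,::-1],None,fx=2.2,fy=2.2))
h=cv2.cvtColor(d['img'],cv2.COLOR_RGB2HSV);b=cv2.inRange(h,(110,120,60),(130,255,255));k,l,st,ce=cv2.connectedComponentsWithStats(b)
for i in range(1,k):
  if st[i,4]>30: q=np.median(P[l==i],0);print(st[i],tray(q),q[2])
"
```

```text
t 19.85 tcp [ 0.3685 -0.2495  0.1416] tray [ -84.5 -224.9] toolx yaw 155.09 zaxis [-0. -0. -1.] F [ 0.7  0.1 -0.8] w 0.0005 q6 -2.0
plate frame -0.05458578609481314 0.0007201934393325236
[  90   48   42   64 1546] [-508.9  660.6] 0.09352977562747095
[214 233  55   6 223] [-54.9 125.2] 0.051427139068002475
[250 237  24 114 361] [  7.5 -23.5] 0.05311818860789923
[179 346  69   8 288] [ -52.2 -129.7] 0.05195567748156676
```

View pics/s5.png

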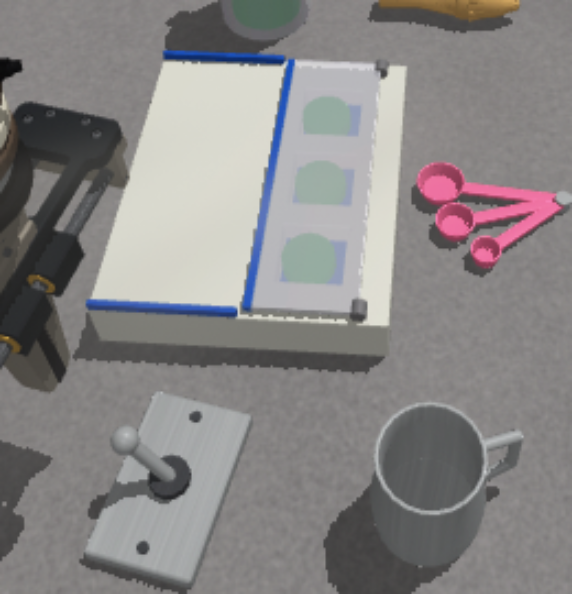

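The lid is shut flat with the tablets under it; the toggle is still off, ball at (125,440) in the crop. Lowering behind the ball and pushing.

{"fn": "jog_arm", "kwargs": {
  "increments": [
    [[0,0,4,0,0,0,0],[0,0,4,0,0,0,0],[0,0,1.1,0,0,0,0],[0,0,0,0,0,0,0],[-0.7,0,0,0,0,0,0],[-0.7,0,0,0,0,0,0],[-0.7,0,0,0,0,0,0],[-0.7,0,0,0,0,0,0]]
  ]
}}

```text
clock: 20.7
position: [0.3948, -0.2623, 0.0516]
tcp_rot: [0.216, 0.976, -0.001, 0.001]
wrist_force: [-1.7, 1.0, 0.9]
grip_width: 0.0005
grasp_force: 1.0
```

{"fn": "jog_arm", "kwargs": {
  "increments": [
    [[-0.4,0,0,0,0,0,0],[-0.4,0,0,0,0,0,0],[-0.4,0,0,0,0,0,0],[-0.4,0,0,0,0,0,0],[-0.4,0,0,0,0,0,0],[-0.4,0,0,0,0,0,0],[-0.1,0,0,0,0,0,0],[0,0,0,0,0,0,0]]
  ]
}}

```text
clock: 21.5
position: [0.4164, -0.2719, 0.0504]
tcp_rot: [0.216, 0.976, 0.0, -0.0]
wrist_force: [-0.8, 0.3, -0.1]
grip_width: 0.0003
grasp_force: 0.6
```

{"fn": "jog_arm", "kwargs": {
  "increments": [
    [[-0.1,0,0,0,0,0,0],[-0.1,0,0,0,0,0,0],[-0.05,0,0,0,0,0,0],[0,0,0,0,0,0,0],[0,0,0,0,0,0,0],[0,0,0,0,0,0,0],[0,0,0,0,0,0,0],[0,0,0,0,0,0,0]]
  ]
}}

```text
clock: 22.3
position: [0.4187, -0.2731, 0.0506]
tcp_rot: [0.216, 0.976, -0.0, 0.0]
wrist_force: [-1.9, 0.7, -0.0]
grip_width: 0.0006
grasp_force: 0.7
```

{"fn": "jog_arm", "kwargs": {
  "increments": [
    [[-0.1,0,0,0,0,0,0],[-0.1,0,0,0,0,0,0],[-0.05,0,0,0,0,0,0],[0,0,0,0,0,0,0],[0,0,0,0,0,0,0],[0,0,0,0,0,0,0],[0,0,0,0,0,0,0],[0,0,0,0,0,0,0]]
  ]
}}

```text
clock: 23.1
position: [0.4207, -0.2739, 0.0504]
tcp_rot: [0.216, 0.976, 0.0, -0.0]
wrist_force: [-5.0, 1.1, 0.1]
grip_width: 0.0006
grasp_force: 2.2
```

Force is rising at the stop; one more small push, then retreat.

{"fn": "jog_arm", "kwargs": {
  "increments": [
    [[-0.1,0,0,0,0,0,0],[-0.05,0,0,0,0,0,0],[0,0,0,0,0,0,0],[0,0,0,0,0,0,0],[0,0,0,0,0,0,0],[0,0,0,0,0,0,0],[0,0,0,0,0,0,0],[0,0,0,0,0,0,0]]
  ]
}}

```text
clock: 23.9
position: [0.421, -0.274, 0.0502]
tcp_rot: [0.216, 0.976, 0.001, -0.002]
wrist_force: [-8.1, 2.7, 3.3]
grip_width: 0.0006
grasp_force: 4.3
```

{"fn": "jog_arm", "kwargs": {
  "increments": [
    [[0.5,0,0,0,0,0,0],[1.5,0,0,0,0,0,0],[2,0,0,0,0,0,0],[1,0,-3,0,0,0,0],[0,0,-4,0,0,0,0],[0,0,-2,0,0,0,0],[0,0,0,0,0,0,0],[0,0,0,0,0,0,0]]
  ]
}}

```text
clock: 24.7
position: [0.3777, -0.2542, 0.1408]
tcp_rot: [0.216, 0.976, -0.001, 0.001]
wrist_force: [-0.2, 0.3, 0.2]
grip_width: 0.0002
grasp_force: 0.0
```

```bash
python3 -c "
from h import *
from workcell import robot
report()
d=robot.get_image('side');P=cloud(d);cv2.imwrite('pics/s6.png',cv2.resize(d['img'][210:480,140:400,::-1],None,fx=2.2,fy=2.2))"
```

```text
t 24.7 tcp [ 0.3777 -0.2542  0.1408] tray [ -74.5 -227.4] toolx yaw 155.02 zaxis [ 0.002 -0.002 -1.   ] F [-0.2  0.3  0.2] w 0.0002 q6 -1.99
```

View pics/s6.png

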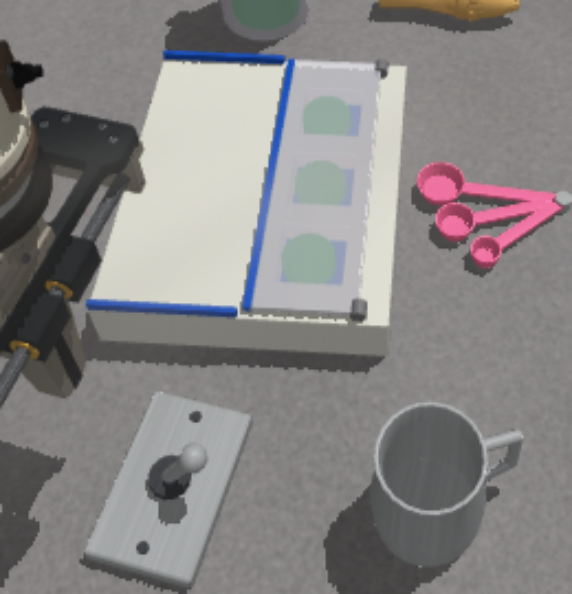

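The toggle now leans away from the robot, ball at (193,457) in the crop; the lid is still shut. I'll check the angle from that pixel, and hand in if it agrees.

```bash
python3 -c "
from h import *
from workcell import robot
d=robot.get_image('side');p=onplane(d,(227.7,417.7),.064)
r=p[:2]-[.4177,-.2732];a=np.radians(-25);x=r@[np.cos(a),np.sin(a)];print(p,x,.5+np.arcsin(x/.05))
if x>.0215: print(robot.finish_job())
"
```

```text
[ 0.44114989 -0.28325064  0.064     ] 0.02550039991028547 1.0351940886547983
the job is handed in; nothing more can be done
None
```

The job is handed in at about 25 s of the 64 s allowed: the last pictures show the three tablets flat in their pockets, the lid shut and the toggle fully over (about 1.0 rad); the canister, jug, reamer and spoons were not touched, and the verdict itself was not shown.

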